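# Balance the antenna boom and clamp it at its balance point

## Task

Take the aluminium antenna boom out of its blue storage trough and lay it across the steel ridge of the mast-clamp stand, between the cheek and the clamp shoe, at its balance point, so that it stays level by itself with its ends in the air and nothing holding it. Once it has rested balanced and let go for a second or two, turn the red cam a quarter turn clockwise to clamp it there, still level. Leave the other things on the table where they are.

Things in the scene. Friction and masses are not known exactly. Their poses are not given: they have to be found in the camera images.
- boom: loose aluminium tube 340 mm long (y), 20 wide (x), 25 high (z); origin: centre of its underside. On top: brass socket block (18x30x22 mm, at y = -140) and a black box (point box_top). The box weighs 0.08 to 0.16 kg, unknown; the rest 0.25 kg, its centre of mass at y = -40 mm: the balance point is within 24 mm of the origin. Starts in the trough, underside at z = 20, y along the trough's y.
- box_top (a point): top centre of the black matching box on the boom (20 wide, 32 long, 24 high; a 6 mm screw stands on it): at x = 0, z = 50 mm in the boom's frame and y anywhere from 55 to 125 mm. Clamped fast: over 25 N to shift it. The boom may go on the stand either way round.
- trough: fixed blue storage trough, 62x372 mm, long axis y, origin at the centre of its underside. Two snug channels (30 mm between walls, floor at z = 20, walls up to 44 mm) hold the boom's ends. Only in the middle, y from -42 to 42 mm, are there no walls and the base is 6 mm high: only there can fingers take the boom, from above. (A tall radio shelf stands far right: keep the hand off it.)
- stand: fixed grey mast-clamp stand, base plate 150 (x from -100 to 50 mm) x 90 x 8 mm, origin on its underside below the ridge. The boom is to lie along its y axis, between the fixed cheek at +x (inner face x = 14 mm, 64 long in y, top z = 85) and the sliding shoe at -x (top z = 85), so fingers cannot hold the boom within 32 mm of the ridge; nothing else between them rises above the ridge.
- ridge (a point): centre of the flat top of the steel ridge, 70 mm above the table, axes as the stand's: 16 mm wide along y; 28 mm between cheek and shoe along x. The boom stays level on it if its balance point is within about 5 mm of the middle; much beyond that it tips until an end meets the table.
- shoe: loose steel clamp shoe in the stand, its origin under the ridge line and 50 mm above the stand's; its 56 mm long (y) pressing bar has its face at x = -15, z = 23 to 35 mm in its frame. It rests against the cam; turning the cam slides it up to 10 mm to +x, pushing the boom against the fixed cheek. Leave it in place.
- cam_grip (a point): centre of the cam's red grip, a fin 46 mm long, 12 thick, z from 95 to 131 mm in the stand's frame; this point is on the cam's vertical axis, at x = -46, y = 0, z = 117 mm in the stand's frame. The point turns with the cam: the fin lies along the point's y axis, parallel to the boom when open.
- cam (a joint): angle of the cam (rad): 0 open (fin along the stand's y), grows clockwise seen from above to its stop at 1.57 (fin along the stand's x). Stiff, 0.1 N m, up to 0.5 N m when clamping; stays where it is left. The shoe tightens on the boom from about 1.1.
- mug: white spotted mug, 78x114x93 mm, bystander, loose; origin at the centre of its underside
- tape_measure: yellow pocket tape measure, 59x67x37 mm, bystander, loose; origin at the centre of its underside
- torch: black hand torch, 38x119x38 mm, bystander, loose; origin at the centre of its underside
- parts_tin: small red tin, 65x98x26 mm, bystander, loose; origin at the centre of its underside
- screwdriver_red: red screwdriver, 27x211x27 mm, bystander, loose; origin at the centre of its underside
- tape_black: roll of black tape, 62x60x19 mm, bystander, loose; origin at the centre of its underside
- side_cutters: red side cutters, 66x139x14 mm, bystander, loose; origin at the centre of its underside
There are look-alikes about, which are no part of the job. Leave any brown look-alike of the stand alone.

How it is judged:
On the way, in this order (a step that is already met when the one before it is completed fails the run):
1. the boom lies balanced on the ridge, level, untouched, with the cam still open, for one second (angle between boom's own z axis and vertical below 0.05 rad and x of boom in the frame of ridge between -0.012 and 0.012 m and z of boom in the frame of ridge between -0.006 and 0.006 m and angle between the y axis of boom and the y axis of stand, either way round below 0.15 rad and linear speed of boom below 0.02 m/s and contact force between boom and the fingers below 0.1 N and contact force between boom and the arm below 0.1 N and value of joint cam below 0.3 rad), for 1 s.
2. the cam is turned and the shoe clamps the boom (value of joint cam above 1.3 rad and contact force between boom and shoe above 2 N), for 0.2 s.
At the end, for the whole second after the job is handed in: Boom level (0.05 rad) and at rest on the ridge between cheek and shoe (underside within 6 mm of the ridge top in height, 12 mm of its middle across, 0.15 rad of the stand's y axis), untouched by the robot; cam turned at least 1.3 rad, shoe pressing the boom with over 2 N (all of step 2 and angle between boom's own z axis and vertical below 0.05 rad and x of boom in the frame of ridge between -0.012 and 0.012 m and z of boom in the frame of ridge between -0.006 and 0.006 m and angle between the y axis of boom and the y axis of stand, either way round below 0.15 rad and linear speed of boom below 0.02 m/s and contact force between boom and the fingers below 0.1 N and contact force between boom and the arm below 0.1 N).
It fails at once if a bystander is moved more than 30 mm (distance of any of mug, tape_measure, torch, parts_tin, screwdriver_red, tape_black, side_cutters from where it was at the start of the episode above 0.03 m).
It fails at once if the cam is turned more than 0.5 rad while the boom is not lying level on the ridge (value of joint cam above 0.5 rad and (angle between boom's own z axis and vertical above 0.1 rad or z of boom in the frame of ridge above 0.012 m)).
It also fails if it takes over 64 s, if anything falls off the work surface, if the arm or the gripper's body presses on something with over 40 N, if the wrist force passes 120 N, or if a joint passes its speed limit or range.

## Robot

A 7-joint arm with a two-finger parallel gripper is mounted at the origin on a cart in front of the work surface, level with it; the furniture and walls round the work are solid. World frame = base frame: x ahead of the robot, y to its left, z up, the work surface at z = 0. Lengths are in m, angles in rad, forces in N, time in s.
With the tool pointing down it reaches from about 0.425 to 0.925 m from the base axis. Payload 6.8 kg.
Tool frame: the origin (TCP) lies on the centre line of the jaws, within the pads' length; the fingertips stand 14 mm ahead of it and the grasp point (between the pads) lies 5 mm behind it; z points along the fingers, y is the line along which they close (so a half turn about z gives the same grasp; the last joint's range is limited). The gripper opens to 85 mm and grips with 20 to 120 N. Pads are 22 mm wide; open, the fingers measure 114 mm over their backs; the gripper's body (76 mm by 85 mm) begins 54 mm behind the grasp point. The pads swing forward as they close: fully open they stand 13 mm farther back than shut.
Start: joints at [-1.25, 0.477, 0.022, 1.555, -0.011, 1.109, -0.083], TCP at [0.281, 0.614, 0.245] pointing down, gripper open.
Joint ranges: [-2.96, 2.96], [-0.34, 2.1], [-1.41, 1.46], [0.24, 2.44], [-1.37, 4.51], [0.17, 1.92], [-2.96, 2.96]. Speed limits (rad/s): [2.39, 2.39, 3.14, 3.14, 3.14, 3.14, 3.14].

## Interface

Orientations are given as a unit quaternion [w, x, y, z].
In Python, from station import bot gives the robot as it stands. The module is installed in compiled form; this text tells all that it offers.
- The arm moves only by the tool drive_tool, never from a script. Its argument "commands" is a list of rows, each an object with "hand": the opening, from 0 (shut) to 1 (fully open); "translation": the shift along the world's x, y, z in mm, a list of three; "angular": the turn, a rotation vector about the world's x, y, z in rad, a list of three. In form: [{"hand": hand, "translation": [tx, ty, tz], "angular": [ax, ay, az]}, ...]. A call has 1 to 12 rows; each row is the pose to reach, as a shift and turn from the pose commanded when the call began; what a row does not reach only later rows make up. A row lasts 1/8 s, in which the tool goes at most 62.5 mm and 10.7 degrees, less where a joint would pass 70% of its speed; a pose out of reach is approached as far as the arm can. A call with a gripper value outside its range is refused whole. The fingers move at their own pace and stop on an object; "force" is the grip in N (left out, the last holds). Time passes only in rows, so rows that repeat a pose let the fingers close. It gives the time, the measured TCP pose, the force, the opening and the grip force at its end, in the units of the state.
- bot.get_obs(): the state, without advancing time (a new reading comes with each control period).
- bot.read_camera(name): name is "scene" or "side" or "wrist"; returns the picture (480x640x3 uint8, red, green, blue); there is no depth.
- bot.camera_model(name): a dict with "fx", "fy", "cx", "cy" (pixels), "view" (4x4, takes a point from world to camera coordinates). Camera axes: x right, y up, looking along -z (the intrinsics and any distortion apply to the point x, -y, -z); pixel columns grow to the right and rows downward; lengths in m; the calibration is good to about 2 mm. A picture is of the moment at which its call begins: read the wrist's pose just before it. camera_model takes no time and is no camera call; for the wrist camera it gives the pose at the moment of the call.
- bot.hand_in(): hands the job in; it is judged then, once.
Trained networks look in the newest picture that a camera, given by its name, has taken for a name from the list of things; names that differ only in an ending like _2 or _b are one class to them, and where a whole thing is asked for, a point or a joint stands for the part that bears it (a point fixed in the world has none). Each returns a list of dicts, best first, with "score" (0 to 1); they miss things now and then, are a little off and sometimes report something else, mostly with a low value. They report only what shows in the picture. A call takes as long as a camera call. They do not tell look-alikes from the thing itself.
- bot.find_in(camera, query): "position" ([column, row] in pixels, amid what is visible of it).
- bot.outline_of(camera, query): "pixels" (480x640 bool, what is visible of it) and "position" ([column, row] in pixels, amid what is visible of it).
The state is a dict: "t": time; "q": joint angles; "joint_vel": joint speeds; "joint_torque": joint torques, N m; "eef_pos": TCP position; "tool_rot": TCP orientation; "contact_force": force on the tool from outside, world axes, zero at the start; "torque": the same for the moment, N m; "gripper_width": opening from 0.0 (shut) to 1.0 (fully open); "grasp_force": force on a finger pad.
Only numpy, scipy, OpenCV 4.12 (cv2) and the standard library are available. Lean on these libraries where they do the work, as an engineer would, in place of code of your own. Each camera call takes 0.05 s, during which the arm holds its last target. There are 200 camera calls.

## Working session

There is one attempt and no reset: what is moved stays moved. The work goes in short steps, Python scripts to look and compute and a tool call to move; the robot and the scene stay as the last step left them, time stands still between calls to the robot, and variables do not carry over. Pictures are saved under pics/ and viewed, at most 10 in all, crops included, and the job is handed in when it is done.

Besides the shell and the picture viewer there is one more tool, called after ">>>" in YAML: its name, and indented under it one key for each argument. drive_tool: Moves the arm, as the interface text tells. Its arguments: {"type":"object","properties":{"commands":{"type":"array","items":{"type":"object","properties":{"hand":{"type":"number"},"translation":{"type":"array","items":{"type":"number"}},"angular":{"type":"array","items":{"type":"number"}}}}},"force":{"type":"number"}},"required":["commands"]}

```bash
mkdir -p pics; cat > h.py <<'E'
import numpy as np, cv2
from station import bot
def snap(cam,fn):
    im=bot.read_camera(cam); cv2.imwrite('pics/'+fn,im[:,:,::-1]); return im
def ray(m,p):
    V=np.array(m['view']);R=V[:3,:3];c=-R.T@V[:3,3]
    d=np.array([(p[0]-m['cx'])/m['fx'],-(p[1]-m['cy'])/m['fy'],-1.])
    return c,R.T@d
def at_z(m,p,z):
    c,d=ray(m,p); return c+d*(z-c[2])/d[2]
def proj(m,P):
    V=np.array(m['view']);q=V[:3,:3]@np.array(P)+V[:3,3]
    return np.array([m['cx']+m['fx']*q[0]/-q[2],m['cy']+m['fy']*q[1]/q[2]])
E
python3 - <<'E'
from h import *
print(bot.get_obs())
for c in ['scene','side','wrist']:
    snap(c,c+'0.png'); m=bot.camera_model(c); print(c,{k:v for k,v in m.items()})
    if c!='wrist':
        for n in ['boom','box_top','trough','stand','shoe','cam_grip','ridge']:
            print(n,[(np.round(r['position']),round(r['score'],2)) for r in bot.find_in(c,n)])
E
```

```text
{'t': 0.0, 'q': array([-1.25012262,  0.47781109,  0.02231623,  1.55644228, -0.01148796,
        1.10930322, -0.08307892]), 'joint_vel': array([-1.08145335e-03,  1.39113669e-04,  3.11155062e-03, -3.58989083e-04,
       -3.00984014e-04,  2.00652935e-05,  1.26708882e-03]), 'joint_torque': array([-1.14329964e-04, -5.96451437e+01,  1.60828527e+00, -2.81200397e+01,
        1.25335524e-02,  9.45376523e-03,  1.71350422e-05]), 'eef_pos': array([0.28040203, 0.61338242, 0.24432175]), 'tool_rot': array([-1.27885547e-04,  2.12714540e-01,  9.77113955e-01, -9.09053970e-04]), 'contact_force': array([ 0.48894793,  1.05304412, -0.66802306]), 'torque': array([ 0.0202622 ,  0.0205376 , -0.03446106]), 'grasp_force': 0.0, 'gripper_width': 0.996726137434086}
scene {'fx': 529.8427517427393, 'fy': 529.8427517427393, 'cx': 330.8365239183289, 'cy': 247.09565313983563, 'view': array([[ 0.75827185, -0.65180917, -0.0129852 , -0.49062683],
       [ 0.40034119,  0.44982576,  0.79836315, -0.25493307],
       [-0.51453934, -0.6105748 ,  0.60203627, -1.71319784],
       [ 0.        ,  0.        ,  0.        ,  1.     
[... 954 characters left out ...]
0., 300.]), 0.97), (array([378., 437.]), 0.87)]
shoe [(array([322., 291.]), 0.7)]
cam_grip [(array([319., 297.]), 0.67), (array([375., 432.]), 0.53), (array([313., 292.]), 0.44)]
ridge [(array([318., 301.]), 0.7), (array([378., 433.]), 0.59)]
wrist {'fx': 349.1827377589913, 'fy': 349.1827377589913, 'cx': 312.4677450387453, 'cy': 233.09382135376225, 'view': array([[ 4.16325902e-01,  9.09215372e-01, -3.87931808e-04,
        -6.74252848e-01],
       [-8.58841725e-01,  3.93119902e-01, -3.28401634e-01,
         4.28067718e-02],
       [-2.98435310e-01,  1.37055278e-01,  9.44538097e-01,
        -3.82189354e-01],
       [ 0.00000000e+00,  0.00000000e+00,  0.00000000e+00,
         1.00000000e+00]])}
```

View pics/scene0.png

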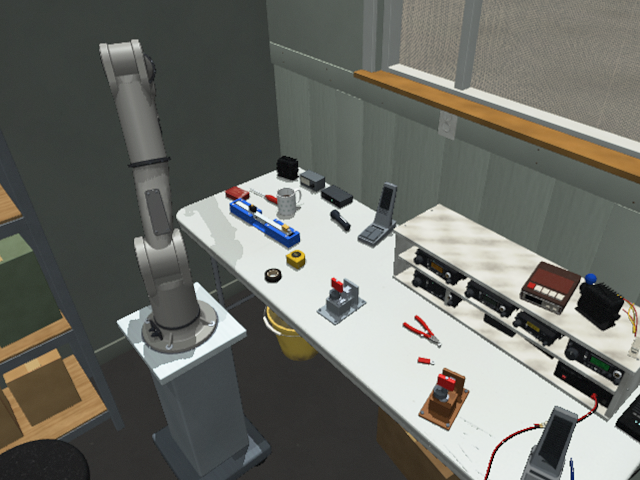

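View pics/side0.png

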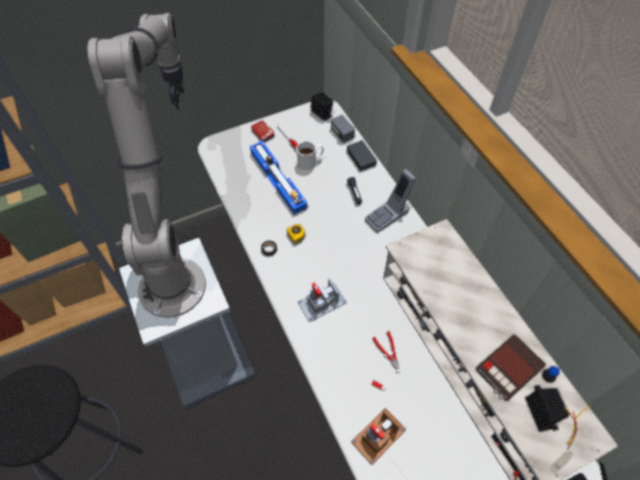

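Scene shows the boom in the blue trough at (264,222), the grey stand at (340,300) with red cam fin at (337,288), and the brown look-alike stand at (441,400), which I'm leaving alone. Side shows the same: trough (277,178), grey stand (320,298), brown (378,435). There is only one boom and trough. The other dark items (black tape, torch, boxes) aren't the boom.

```bash
python3 - <<'E'
from h import *
S=bot.camera_model('scene');D=bot.camera_model('side')
for n,a,b,z in [('stand',(337,305),(320,300),.04),('camgrip',(337,288),(319,297),.117),('trough',(266,225),(277,180),.02),('box',(252,205),(264,157),.07),('mug',(287,203),(307,153),.045)]:
    print(n,at_z(S,a,z),at_z(D,b,z))
for n in ['mug','tape_measure','torch','parts_tin','screwdriver_red','tape_black','side_cutters']:
    r=bot.find_in('side',n); print(n,[(at_z(D,x['position'],.02).round(3),round(x['score'],2)) for x in r[:2]])
a=cv2.imread('pics/scene0.png');b=cv2.imread('pics/side0.png')
t=[cv2.resize(a[190:255,220:310],(400,300),interpolation=3),cv2.resize(b[135:220,240:325],(400,300),interpolation=3),cv2.resize(a[270:330,310:375],(400,300),interpolation=3),cv2.resize(b[275:325,290:355],(400,300),interpolation=3)]
cv2.imwrite('pics/crop1.png',np.vstack([np.hstack(t[:2]),np.hstack(t[2:])]))
print(proj(D,bot.get_obs()['eef_pos']))
E
```

```text
stand [ 0.41940912 -0.29636649  0.04      ] [ 0.43175701 -0.29036857  0.04      ]
camgrip [ 0.41719127 -0.29959767  0.117     ] [ 0.41709327 -0.31405268  0.117     ]
trough [0.52687766 0.25987769 0.02      ] [0.51196792 0.26915134 0.02      ]
box [0.52846013 0.35346429 0.07      ] [0.49887267 0.36022632 0.07      ]
mug [0.66676821 0.30312151 0.045     ] [0.67033895 0.32611899 0.045     ]
mug [(array([0.682, 0.351, 0.02 ]), 0.85), (array([ 0.562, -0.557,  0.02 ]), 0.24)]
tape_measure [(array([0.473, 0.014, 0.02 ]), 0.76)]
torch [(array([0.762, 0.092, 0.02 ]), 0.71)]
parts_tin [(array([0.57 , 0.565, 0.02 ]), 0.55)]
screwdriver_red []
tape_black [(array([0.364, 0.007, 0.02 ]), 0.54)]
side_cutters [(array([ 0.56 , -0.542,  0.02 ]), 0.65)]
[181.51099797  99.75540074]
```

View pics/crop1.png

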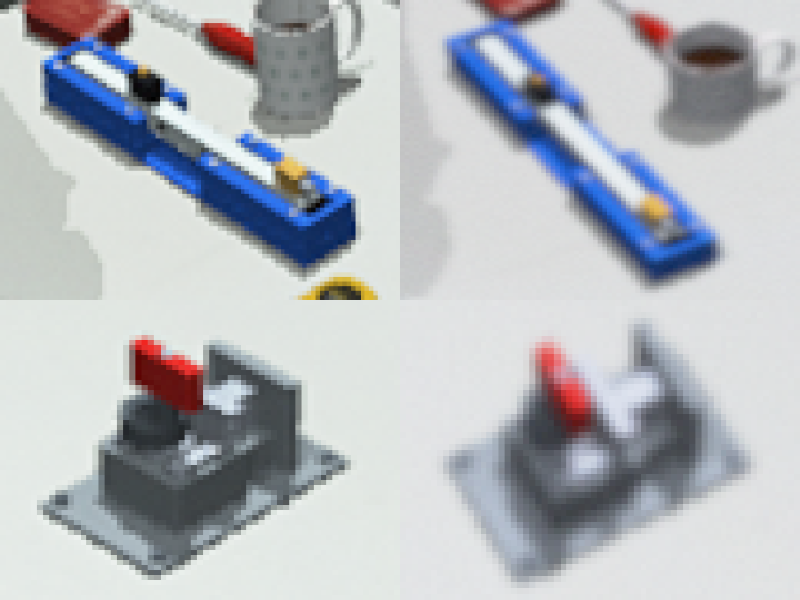

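View pics/wrist0.png

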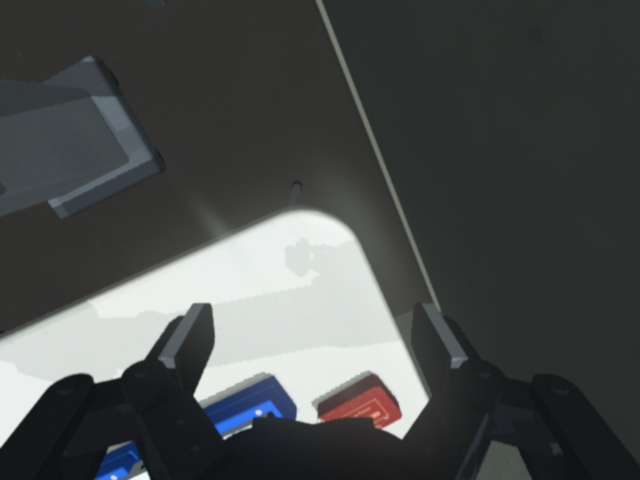

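The crops show the boom with its brass block at the near (-y) end and the black box on the far (+y) side, close to the middle. The grey stand has the red fin on its robot side and the cheek on its far side. Next I'm moving above the trough to measure.

>>> drive_tool:
  commands:
    - {"hand":1,"translation":[240,-350,60],"angular":[0,0,-1.14]}
    - {"hand":1,"translation":[240,-350,60],"angular":[0,0,-1.14]}
    - {"hand":1,"translation":[240,-350,60],"angular":[0,0,-1.14]}
    - {"hand":1,"translation":[240,-350,60],"angular":[0,0,-1.14]}
    - {"hand":1,"translation":[240,-350,60],"angular":[0,0,-1.14]}
    - {"hand":1,"translation":[240,-350,60],"angular":[0,0,-1.14]}
    - {"hand":1,"translation":[240,-350,60],"angular":[0,0,-1.14]}
    - {"hand":1,"translation":[240,-350,60],"angular":[0,0,-1.14]}
    - {"hand":1,"translation":[240,-350,60],"angular":[0,0,-1.14]}
    - {"hand":1,"translation":[240,-350,60],"angular":[0,0,-1.14]}

```text
t: 2.45
eef_pos: [0.5196, 0.2656, 0.3049]
tool_rot: [-0.0, 0.705, 0.709, -0.0]
contact_force: [0.6, -0.8, -0.4]
gripper_width: 0.997
grasp_force: 0.0
```

```bash
python3 - <<'E'
from h import *
o=bot.get_obs(); print(o['t'],o['eef_pos'],o['tool_rot'],o['q'],o['contact_force'],o['torque'])
m=bot.camera_model('wrist'); snap('wrist','w1.png')
for n in ['boom','box_top','trough']:
    print(n,[(np.round(r['position']),round(r['score'],2)) for r in bot.find_in('wrist',n)])
np.save('m1.npy',m,allow_pickle=True)
for r in bot.outline_of('wrist','boom')[:1]+bot.outline_of('wrist','trough')[:1]:
    ys,xs=np.nonzero(r['pixels']); P=np.array([at_z(m,p,.044)[:2] for p in zip(xs,ys)],np.float32)
    rc=cv2.minAreaRect(P); print(rc, r['score'])
E
```

```text
2.45 [0.51961862 0.26555338 0.30494194] [-3.76224219e-04  7.05374895e-01  7.08834301e-01 -2.22053312e-04] [-0.88973486  0.283569    0.38880021  1.72977121 -0.11703873  1.15160743
 -0.46224483] [ 0.5892214  -0.76712262 -0.41820608] [0.02220044 0.01156687 0.01261879]
boom [(array([318., 142.]), 0.92)]
box_top [(array([313., 117.]), 0.81)]
trough [(array([327., 148.]), 0.66)]
((0.5256226658821106, 0.27988672256469727), (0.021944042295217514, 0.3449855446815491), 4.653111457824707) 0.78
((0.5263778567314148, 0.27558183670043945), (0.0625949427485466, 0.35708242654800415), 4.775481224060059) 0.89
```

View pics/w1.png

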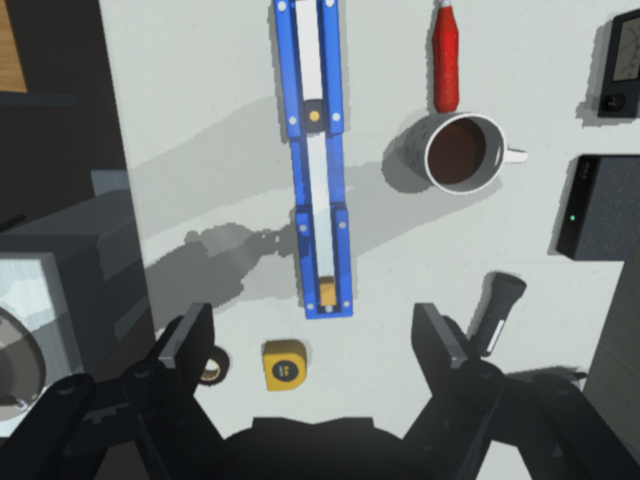

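Wrist view shows the trough gap between rows ~136 and ~207 (columns 293–345), the box top at (315,116), the brass block at (328,290), and the trough's near end at row ~318.

```bash
python3 - <<'E'
from h import *
m=np.load('m1.npy',allow_pickle=True).item()
u=np.array([-np.sin(np.radians(4.7)),np.cos(np.radians(4.7))]);v=np.array([u[1],-u[0]])
O=np.array([.5262,.27])
for n,p,z in [('farL',(290,136),.044),('farR',(341,131),.044),('nearL',(299,208),.044),('nearR',(346,206),.044),('endL',(306,319),.044),('endR',(353,316),.044),('box',(315,116),.076),('boxedge',(315,131),.070),('brass',(328,285),.067),('boomend',(329,306),.045),('mid',(318,170),.045)]:
    P=at_z(m,p,z)[:2]; print(n,P.round(4),'along',((P-O)@u).round(4),'across',((P-O)@v).round(4))
E
```

```text
farL [0.4946 0.3248] along 0.0572 across -0.027
farR [0.5495 0.3302] along 0.0581 across 0.0282
nearL [0.5037 0.2446] along -0.0235 across -0.0245
nearR [0.5579 0.2472] along -0.0253 across 0.0297
endL [0.5115 0.0961] along -0.1721 across -0.0289
endR [0.5722 0.1009] along -0.1723 across 0.032
box [0.5213 0.3458] along 0.0759 across 0.0013
boxedge [0.5214 0.3314] along 0.0616 across 0.0003
brass [0.5379 0.1575] along -0.1131 across 0.0024
boomend [0.5409 0.1161] along -0.1546 across 0.002
mid [0.5252 0.2885] along 0.0186 across 0.0005
```

>>> drive_tool:
  commands:
    - {"hand":1,"translation":[3,46,-165],"angular":[0,0,0.077]}
    - {"hand":1,"translation":[3,46,-165],"angular":[0,0,0.077]}
    - {"hand":1,"translation":[3,46,-165],"angular":[0,0,0.077]}
    - {"hand":1,"translation":[3,46,-165],"angular":[0,0,0.077]}
    - {"hand":1,"translation":[3,46,-165],"angular":[0,0,0.077]}

```text
t: 3.38
eef_pos: [0.5248, 0.3097, 0.1421]
tool_rot: [0.0, 0.679, 0.734, 0.001]
contact_force: [0.6, -0.2, 0.1]
gripper_width: 0.997
grasp_force: 0.0
```

```bash
python3 - <<'E'
from h import *
o=bot.get_obs(); print(o['t'],o['eef_pos'],o['tool_rot'])
m=bot.camera_model('wrist'); im=snap('wrist','w2.png'); np.save('m2.npy',m,allow_pickle=True)
for n,z in [('boom',.045),('box_top',.07),('trough',.044)]:
    for r in bot.outline_of('wrist',n)[:1]:
        ys,xs=np.nonzero(r['pixels']); P=np.array([at_z(m,p,z)[:2] for p in zip(xs,ys)],np.float32)
        print(n,cv2.minAreaRect(P),r['score'],xs.min(),xs.max(),ys.min(),ys.max())
e=o['eef_pos']; print(proj(m,[e[0],e[1],.045]))
E
```

```text
3.375 [0.52480622 0.3097219  0.14205194] [4.46365291e-04 6.78875104e-01 7.34253031e-01 9.38292260e-04]
boom ((0.5237022638320923, 0.2986789047718048), (0.023262910544872284, 0.307911217212677), 4.4795918464660645) 0.68 290 327 0 423
box_top ((0.520108699798584, 0.34720486402511597), (0.019615260884165764, 0.03302622213959694), 4.439941883087158) 0.82 293 326 167 222
trough ((0.5243455171585083, 0.3000353276729584), (0.06238317862153053, 0.3063470423221588), 4.963292598724365) 0.72 254 363 0 420
[312.48178002 240.50999315]
```

View pics/w2.png

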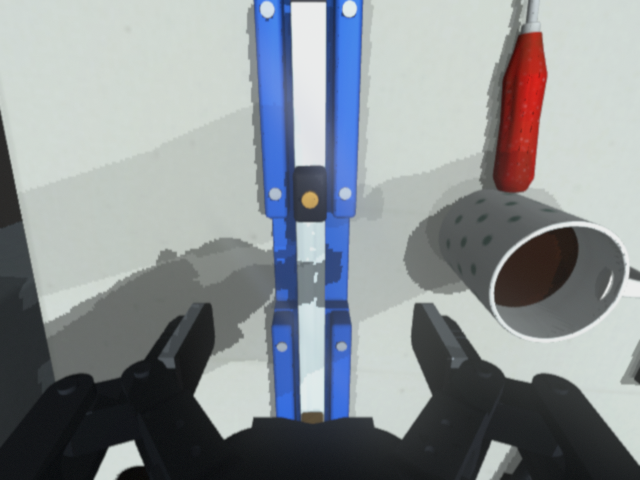

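Close view: the far wall ends at row ~216, the near wall starts at row ~312, and the boom runs through columns 297–326 in the gap. The box top is at (310,195).

```bash
python3 - <<'E'
from h import *
m=np.load('m2.npy',allow_pickle=True).item()
a=np.radians(4.6)
u=np.array([-np.sin(a),np.cos(a)]);v=np.array([u[1],-u[0]])
O=np.array([.5248,.3097])
for n,p,z in [('far',(265,216),.044),('farR',(345,216),.044),('near',(284,312),.044),('nearR',(340,309),.044),('boomL',(297,240),.045),('boomR',(325,240),.045),('boom2L',(300,370),.045),('boom2R',(326,370),.045),('boxT',(310,167),.07),('boxB',(310,221),.07)]:
    P=at_z(m,p,z)[:2]; print(n,P.round(4),'along',((P-O)@u).round(4),'across',((P-O)@v).round(4))
E
```

```text
far [0.4913 0.3245] along 0.0175 across -0.0322
farR [0.5455 0.3287] along 0.0173 across 0.0221
near [0.508  0.2508] along -0.0574 across -0.0215
nearR [0.5496 0.2566] along -0.0549 across 0.0204
boomL [0.5141 0.3093] along 0.0004 across -0.0107
boomR [0.5334 0.3108] along 0.0004 across 0.0087
boom2L [0.5234 0.1995] along -0.1098 across -0.0102
boom2R [0.5441 0.201 ] along -0.1099 across 0.0105
boxT [0.5191 0.3637] along 0.0543 across -0.0013
boxB [0.5216 0.3314] along 0.0219 across -0.0015
```

>>> drive_tool:
  commands:
    - {"hand":1,"translation":[-1,1,-60],"angular":[0,0,0]}
    - {"hand":1,"translation":[-1,1,-115],"angular":[0,0,0]}
    - {"hand":1,"translation":[-1,1,-115],"angular":[0,0,0]}
    - {"hand":1,"translation":[-1,1,-115],"angular":[0,0,0]}
    - {"hand":0,"translation":[-1,1,-115],"angular":[0,0,0]}
    - {"hand":0,"translation":[-1,1,-115],"angular":[0,0,0]}
    - {"hand":0,"translation":[-1,1,-115],"angular":[0,0,0]}
    - {"hand":0,"translation":[-1,1,-115],"angular":[0,0,0]}
    - {"hand":0,"translation":[-1,1,-115],"angular":[0,0,0]}
    - {"hand":0,"translation":[-1,1,-115],"angular":[0,0,0]}
  force: 80

```text
t: 4.82
eef_pos: [0.5231, 0.3112, 0.0261]
tool_rot: [0.0, 0.679, 0.734, 0.001]
contact_force: [-0.5, 0.3, 6.6]
gripper_width: 0.222
grasp_force: 79.3
```

>>> drive_tool:
  commands:
    - {"hand":0,"translation":[0,0,20],"angular":[0,0,0]}
    - {"hand":0,"translation":[0,0,50],"angular":[0,0,0]}
    - {"hand":0,"translation":[0,0,80],"angular":[0,0,0]}
    - {"hand":0,"translation":[0,0,80],"angular":[0,0,0]}
    - {"hand":0,"translation":[0,0,80],"angular":[0,0,0]}
    - {"hand":0,"translation":[0,0,80],"angular":[0,0,0]}

```text
t: 5.58
eef_pos: [0.5217, 0.3104, 0.104]
tool_rot: [-0.0, 0.679, 0.735, -0.001]
contact_force: [-0.7, -0.1, -3.3]
gripper_width: 0.225
grasp_force: 78.5
```

```bash
python3 - <<'E'
from h import *
F=[];T=[]
for i in range(12):
    m=bot.camera_model('wrist'); im=bot.read_camera('wrist'); o=bot.get_obs(); F.append(o['contact_force']);T.append(o['torque'])
    if i==0: cv2.imwrite('pics/w3.png',im[:,:,::-1])
F=np.array(F);T=np.array(T); print(F.mean(0),F.std(0),T.mean(0),T.std(0)); print(o['t'],o['eef_pos'],o['tool_rot'],o['gripper_width'])
for r in bot.outline_of('wrist','box_top')[:1]:
    ys,xs=np.nonzero(r['pixels']);e=o['eef_pos'];P=np.array([at_z(m,p,e[2]+.045)[:2] for p in zip(xs,ys)],np.float32); print(cv2.minAreaRect(P),r['score'])
E
```

```text
[-0.25012735 -0.04475435 -3.47657157] [0.41807578 0.56252494 0.33192194] [0.14867714 0.01437641 0.02046197] [0.03194615 0.03165477 0.02128686]
6.175 [0.52268427 0.31089687 0.10531981] [1.65167893e-05 6.78651974e-01 7.34460004e-01 2.41121750e-05] 0.22423236884384756
((0.5193120837211609, 0.34989386796951294), (0.019427984952926636, 0.03688923269510269), 4.667389392852783) 0.58
```

```bash
python3 - <<'E'
from h import *
D=bot.camera_model('side'); b=cv2.imread('pics/side0.png')
a=np.radians(4.6);u=np.array([-np.sin(a),np.cos(a)]);v=np.array([u[1],-u[0]])
for x in (.56,.58,.60,.62,.64,.66):
  for y in (-.05,-.08):
    C=np.array([x,y]); Q=[proj(D,[*(C+s*.19*u+t*.06*v),0]) for s,t in ((1,1),(1,-1),(-1,-1),(-1,1))]
    M=np.zeros(b.shape[:2],np.uint8); cv2.fillConvexPoly(M,np.array(Q).astype(int),255)
    hsv=cv2.cvtColor(b,cv2.COLOR_BGR2HSV)[M>0]; print(x,y,hsv[:,2].min(),(hsv[:,2]<140).sum(),hsv[:,1].max())
r=bot.outline_of('side','stand'); 
# stand geometry from first pictures: fin ends & base corners
S=bot.camera_model('scene')
for n,p in [('base near-left',(317,309)),('base bottom',(334,328)),('base right',(367,300))]: print(n,at_z(S,p,.008).round(3))
for n,p in [('L',(299,300)),('B',(311,319)),('R',(347,300))]: print('side',n,at_z(D,p,.008).round(3))
E
```

```text
0.56 -0.05 75 135 244
0.56 -0.08 75 80 244
0.58 -0.05 95 98 223
0.58 -0.08 95 46 199
0.6 -0.05 95 57 223
0.6 -0.08 102 18 135
0.62 -0.05 95 32 223
0.62 -0.08 106 6 91
0.64 -0.05 105 5 204
0.64 -0.08 95 9 66
0.66 -0.05 91 4 9
0.66 -0.08 90 35 15
base near-left [ 0.379 -0.241  0.008]
base bottom [ 0.365 -0.344  0.008]
base right [ 0.534 -0.319  0.008]
side L [ 0.374 -0.244  0.008]
side B [ 0.38  -0.327  0.008]
side R [ 0.522 -0.317  0.008]
```

>>> drive_tool:
  commands:
    - {"hand":0,"translation":[0,0,-40],"angular":[0,0,0]}
    - {"hand":0,"translation":[0,0,-70],"angular":[0,0,0]}
    - {"hand":0,"translation":[0,0,-79],"angular":[0,0,0]}
    - {"hand":0,"translation":[0,0,-79],"angular":[0,0,0]}
    - {"hand":0.6,"translation":[0,0,-79],"angular":[0,0,0]}
    - {"hand":0.6,"translation":[0,0,-79],"angular":[0,0,0]}
    - {"hand":0.6,"translation":[0,0,-68],"angular":[0,0,0]}
    - {"hand":0.6,"translation":[0,0,-68],"angular":[0,0,0]}
    - {"hand":0.6,"translation":[0,0,-68],"angular":[0,0,0]}

```text
t: 7.4
eef_pos: [0.5228, 0.3111, 0.0376]
tool_rot: [0.0, 0.679, 0.734, 0.0]
contact_force: [-0.4, 0.2, 0.3]
gripper_width: 0.608
grasp_force: 0.0
```

```bash
cat >> h.py <<'E'
def wrench(n):
    F=[];T=[]
    for i in range(n):
        bot.read_camera('wrist'); o=bot.get_obs(); F.append(o['contact_force']);T.append(o['torque'])
    return np.mean(F,0).round(3),np.mean(T,0).round(4)
E
python3 - <<'E'
from h import *
o=bot.get_obs(); print(o['t'],o['eef_pos'],wrench(16))
E
```

```text
7.4 [0.52276991 0.31106925 0.03762568] (array([ 0.034, -0.117,  0.134]), array([-0.0135, -0.0028,  0.006 ]))
```

>>> drive_tool:
  commands:
    - {"hand":0,"translation":[0,0,0],"angular":[0,0,0]}
    - {"hand":0,"translation":[0,0,0],"angular":[0,0,0]}
    - {"hand":0,"translation":[0,0,0],"angular":[0,0,0]}
    - {"hand":0,"translation":[0,0,0],"angular":[0,0,0]}
    - {"hand":0,"translation":[0,0,30],"angular":[0,0,0]}
    - {"hand":0,"translation":[0,0,70],"angular":[0,0,0]}
    - {"hand":0,"translation":[0,0,120],"angular":[0,0,0]}
    - {"hand":0,"translation":[0,-60,120],"angular":[0,0,0]}
  force: 100

```text
t: 9.2
eef_pos: [0.5243, 0.2573, 0.1607]
tool_rot: [0.0, 0.675, 0.737, 0.005]
contact_force: [0.7, -1.4, -4.6]
gripper_width: 0.206
grasp_force: 98.4
```

>>> drive_tool:
  commands:
    - {"hand":0,"translation":[50,-30,0],"angular":[0,0,0]}
    - {"hand":0,"translation":[80,-75,0],"angular":[0,0,0]}
    - {"hand":0,"translation":[100,-125,0],"angular":[0,0,0]}
    - {"hand":0,"translation":[110,-180,0],"angular":[0,0,0]}
    - {"hand":0,"translation":[110,-240,0],"angular":[0,0,0]}
    - {"hand":0,"translation":[110,-300,-30],"angular":[0,0,0]}
    - {"hand":0,"translation":[110,-300,-80],"angular":[0,0,0]}
    - {"hand":0,"translation":[110,-300,-120],"angular":[0,0,0]}
    - {"hand":0,"translation":[110,-300,-120],"angular":[0,0,0]}
    - {"hand":0,"translation":[110,-300,-120],"angular":[0,0,0]}

```text
t: 10.45
eef_pos: [0.6334, -0.049, 0.0383]
tool_rot: [0.0, 0.679, 0.735, 0.0]
contact_force: [0.5, 0.4, -2.3]
gripper_width: 0.209
grasp_force: 98.7
```

```bash
python3 - <<'E'
from h import *
o=bot.get_obs(); print(o['t'],o['eef_pos'],o['tool_rot'],wrench(16))
snap('side','s2.png')
E
```

```text
10.45 [ 0.63338416 -0.0490252   0.03830819] [4.76199758e-04 6.78567301e-01 7.34537991e-01 3.60659716e-04] (array([-0.071,  0.031, -3.518]), array([0.1113, 0.0102, 0.0091]))
```

View pics/s2.png

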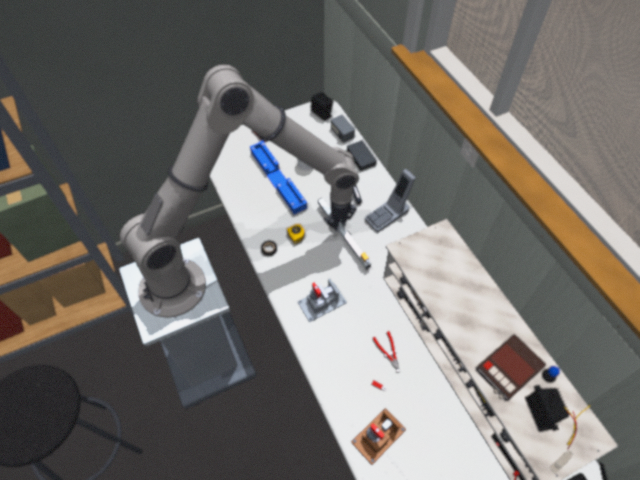

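The boom is held clear over empty table, with its brass end at (366,262).

>>> drive_tool:
  commands:
    - {"hand":0,"translation":[0,0,-12],"angular":[0,0,0]}
    - {"hand":0,"translation":[0,0,-19],"angular":[0,0,0]}
    - {"hand":0,"translation":[0,0,-19],"angular":[0,0,0]}
    - {"hand":0.6,"translation":[0,0,-19],"angular":[0,0,0]}
    - {"hand":0.6,"translation":[0,0,-19],"angular":[0,0,0]}
    - {"hand":0.6,"translation":[0,30,60],"angular":[0,0,0]}
    - {"hand":0.8,"translation":[0,80,110],"angular":[0,0,0]}
    - {"hand":1,"translation":[0,130,160],"angular":[0,0,0]}
    - {"hand":1,"translation":[0,130,160],"angular":[0,0,0]}
    - {"hand":1,"translation":[0,130,160],"angular":[0,0,0]}

```text
t: 12.55
eef_pos: [0.6341, 0.0843, 0.1999]
tool_rot: [0.001, 0.677, 0.736, 0.003]
contact_force: [0.2, -0.2, -0.4]
gripper_width: 0.997
grasp_force: 0.0
```

```bash
python3 - <<'E'
from h import *
o=bot.get_obs(); print(o['t'],o['eef_pos'],o['tool_rot'],wrench(6))
m=bot.camera_model('wrist'); im=snap('wrist','w4.png'); np.save('m4.npy',m,allow_pickle=True)
for n,z in [('boom',.025),('box_top',.05)]:
    for r in bot.outline_of('wrist',n)[:1]:
        ys,xs=np.nonzero(r['pixels']); P=np.array([at_z(m,p,z)[:2] for p in zip(xs,ys)],np.float32)
        print(n,cv2.minAreaRect(P),r['score'],xs.min(),xs.max(),ys.min(),ys.max())
cv2.imwrite('pics/w4c.png',cv2.resize(im[:,220:420,::-1],(500,600) if 0 else (250,600)))
E
```

```text
12.55 [0.63412014 0.0842979  0.19985808] [0.00094959 0.67695961 0.73601488 0.00262264] (array([-0.18 , -0.136, -0.2  ]), array([-0.0151, -0.0126, -0.0008]))
boom ((0.6300668120384216, -0.03375604748725891), (0.022220628336071968, 0.26889505982398987), 4.109105110168457) 0.84 290 314 187 423
box_top ((0.6285184025764465, -0.008447296917438507), (0.0201812032610178, 0.041680850088596344), 4.392462730407715) 0.9 291 313 291 331
```

View pics/w4.png

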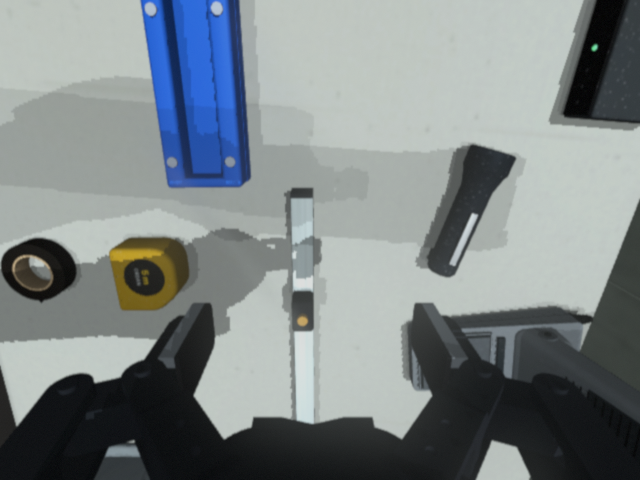

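Boom on the table: its +y end is at (302,188–196), the box spans rows 291–331 with the screw at (302,321), and nothing else is disturbed.

```bash
python3 - <<'E'
from h import *
m=np.load('m4.npy',allow_pickle=True).item()
im=cv2.imread('pics/w4.png'); print(im[180:204,302].max(1)); print(im[284:338,307].max(1)); print(im[305:340:2,302].tolist())
for n,p,z in [('endtop',(302,196),.025),('endbot',(302,188),0),('boxN',(303,331),.05),('boxF300',(303,300),.05),('boxbase',(302,291),.025),('screw',(302,320),.056)]:
    print(n,at_z(m,p,z).round(4))
E
```

```text
[160 160 160 160 160 159 153 129  85  60  57  56  57  58  60  61  65  91
 140 178 186 186 186 187]
[222 222 222 217 204 184 148  92  63  62  60  61  61  61  61  62  62  63
  64  66  67  68  68  67  68  69  68  69  70  70  70  74  80  90 109 132
 148 152 139 113  87  79  79  80  82  85 113 169 212 221 221 221 220 221]
[[68, 69, 66], [68, 68, 65], [71, 69, 67], [72, 70, 68], [72, 79, 80], [73, 94, 104], [93, 150, 178], [100, 165, 195], [102, 164, 194], [105, 165, 194], [99, 141, 163], [88, 92, 90], [90, 91, 87], [165, 166, 161], [219, 220, 216], [219, 220, 216], [220, 221, 216], [220, 221, 216]]
endtop [0.6212 0.0923 0.025 ]
endbot [0.6203 0.0941 0.    ]
boxN [ 0.6309 -0.0292  0.05  ]
boxF300 [0.6287 0.0034 0.05  ]
boxbase [ 0.6274 -0.0013  0.025 ]
screw [ 0.6292 -0.0135  0.056 ]
```

>>> drive_tool:
  commands:
    - {"hand":1,"translation":[-180,-370,60],"angular":[0,0,0]}
    - {"hand":1,"translation":[-180,-370,60],"angular":[0,0,0]}
    - {"hand":1,"translation":[-180,-370,60],"angular":[0,0,0]}
    - {"hand":1,"translation":[-180,-370,60],"angular":[0,0,0]}
    - {"hand":1,"translation":[-180,-370,60],"angular":[0,0,0]}
    - {"hand":1,"translation":[-180,-370,60],"angular":[0,0,0]}
    - {"hand":1,"translation":[-180,-370,60],"angular":[0,0,0]}
    - {"hand":1,"translation":[-180,-370,60],"angular":[0,0,0]}
    - {"hand":1,"translation":[-180,-370,60],"angular":[0,0,0]}
    - {"hand":1,"translation":[-180,-370,60],"angular":[0,0,0]}
    - {"hand":1,"translation":[-180,-370,60],"angular":[0,0,0]}

```text
t: 14.38
eef_pos: [0.4532, -0.288, 0.257]
tool_rot: [-0.0, 0.678, 0.735, 0.0]
contact_force: [-0.0, -0.4, -0.4]
gripper_width: 0.999
grasp_force: 0.0
```

```bash
python3 - <<'E'
from h import *
o=bot.get_obs(); print(o['t'],o['eef_pos'],o['tool_rot'],o['q'])
m=bot.camera_model('wrist'); im=snap('wrist','w5.png'); np.save('m5.npy',m,allow_pickle=True)
for n,z in [('stand',.008),('cam_grip',.131),('shoe',.085),('ridge',.07)]:
    for r in bot.outline_of('wrist',n)[:1]:
        ys,xs=np.nonzero(r['pixels']); P=np.array([at_z(m,p,z)[:2] for p in zip(xs,ys)],np.float32)
        print(n,cv2.minAreaRect(P),r['score'],xs.min(),xs.max(),ys.min(),ys.max())
c=im[150:420,200:440,::-1]; print(c.shape); cv2.imwrite('pics/w5c.png',cv2.resize(c,None,fx=2.2,fy=2.2,interpolation=3))
E
```

```text
14.375 [ 0.4532427  -0.28797909  0.25702545] [-2.43089668e-04  6.77856269e-01  7.35194409e-01  3.51277556e-06] [-0.01733632  0.25880299  0.56308925  1.90159481 -0.16055403  1.02599452
  0.69548654]
stand ((0.4467012584209442, -0.2971011698246002), (0.1516524702310562, 0.11702701449394226), 4.629666328430176) 0.56 237 377 146 249
cam_grip ((0.4287225604057312, -0.27766141295433044), (0.030695393681526184, 0.06216292828321457), 4.049230575561523) 0.62 261 302 171 250
shoe ((0.43498343229293823, -0.2844347059726715), (0.0424170047044754, 0.06072407588362694), 7.622676372528076) 0.84 266 316 171 237
ridge ((0.4460592269897461, -0.28279703855514526), (0.1248367503285408, 0.097551129758358), 3.209320306777954) 0.58 237 376 146 249
(270, 240, 3)
```

View pics/w5c.png

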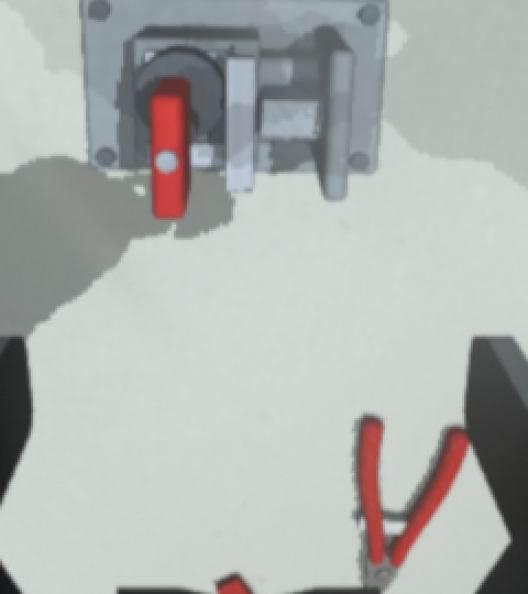

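Wrist crop of the grey stand: the ridge patch spans crop (262–318, 100–138), the cheek top is at columns 328–350 with its -y end at row 198, the shoe bar at columns 226–253 with its -y end at row 190, and the fin top runs from (172,95) to (169,217).

```bash
python3 - <<'E'
from h import *
m=np.load('m5.npy',allow_pickle=True).item()
f=lambda p,z:at_z(m,(200+p[0]/2.2,150+p[1]/2.2),z)[:2]
P={}
for n,p,z in [('ridgeUL',(264,100),.07),('ridgeUR',(320,98),.07),('ridgeBL',(262,135),.07),('ridgeBR',(318,138),.07),
 ('cheekBL',(326,198),.085),('cheekBR',(346,198),.085),('cheekTL',(331,52),.085),('shoeBL',(227,190),.085),('shoeBR',(253,190),.085),('shoeTR',(254,58),.085),
 ('finBL',(153,215),.131),('finBR',(186,217),.131),('finTL',(155,97),.131),('finTR',(189,95),.131),
 ('baseBL',(92,170),.008),('baseBR',(378,173),.008),('baseTL',(84,-3),.008),('baseTR',(388,-3),.008),('holeBL',(106,157),.008),('holeBR',(359,161),.008),('holeTL',(100,7),.008),('holeTR',(369,13),.008)]:
    P[n]=f(p,z); print(n,P[n].round(4))
print('hole yaw',np.degrees(np.arctan2(*(P['holeBR']-P['holeBL'])[::-1])),np.degrees(np.arctan2(*(P['baseBR']-P['baseBL'])[::-1])))
fin=(P['finBL']+P['finBR']+P['finTL']+P['finTR'])/4; print('fin c',fin)
d=(P['finTL']+P['finTR']-P['finBL']-P['finBR'])/2; print('fin yaw',np.degrees(np.arctan2(-d[0],d[1])),np.linalg.norm(d))
print('holes c',sum(P['hole'+k] for k in('BL','BR','TL','TR'))/4,'ridge c',sum(P['ridge'+k] for k in('BL','BR','UL','UR'))/4)
E
```

```text
ridgeUL [ 0.4589 -0.2765]
ridgeUR [ 0.4823 -0.2737]
ridgeBL [ 0.4594 -0.2918]
ridgeBR [ 0.4834 -0.2911]
cheekBL [ 0.4879 -0.3127]
cheekBR [ 0.4962 -0.312 ]
cheekTL [ 0.4829 -0.2518]
shoeBL [ 0.4463 -0.3125]
shoeBR [ 0.4571 -0.3116]
shoeTR [ 0.4529 -0.2566]
finBL [ 0.4206 -0.3075]
finBR [ 0.4324 -0.3073]
finTL [ 0.4196 -0.2645]
finTR [ 0.431  -0.2629]
baseBL [ 0.3757 -0.3348]
baseBR [ 0.5238 -0.3245]
baseTL [ 0.3706 -0.2473]
baseTR [ 0.5165 -0.2355]
holeBL [ 0.3828 -0.3271]
holeBR [ 0.5131 -0.3188]
holeTL [ 0.3784 -0.2514]
holeTR [ 0.5083 -0.2437]
hole yaw 3.6773688184896383 3.993883419494554
fin c [ 0.42592652 -0.28554471]
fin yaw 1.6030519687302232 0.043772611404270446
holes c [ 0.44567428 -0.28525349] ridge c [ 0.47102235 -0.28328466]
```

>>> drive_tool:
  commands:
    - {"hand":0.7,"translation":[179,251,-130],"angular":[0,0,0]}
    - {"hand":0.7,"translation":[179,251,-130],"angular":[0,0,0]}
    - {"hand":0.7,"translation":[179,251,-130],"angular":[0,0,0]}
    - {"hand":0.7,"translation":[179,251,-130],"angular":[0,0,0]}
    - {"hand":0.7,"translation":[179,251,-130],"angular":[0,0,0]}
    - {"hand":0.7,"translation":[179,251,-130],"angular":[0,0,0]}
    - {"hand":0.7,"translation":[179,251,-130],"angular":[0,0,0]}
    - {"hand":0.7,"translation":[179,251,-130],"angular":[0,0,0]}
    - {"hand":0.7,"translation":[179,251,-190],"angular":[0,0,0]}
    - {"hand":0.7,"translation":[179,251,-238],"angular":[0,0,0]}
    - {"hand":0.7,"translation":[179,251,-238],"angular":[0,0,0]}
    - {"hand":0.7,"translation":[179,251,-238],"angular":[0,0,0]}

```text
t: 16.12
eef_pos: [0.6327, -0.0399, 0.0217]
tool_rot: [0.001, 0.679, 0.734, 0.001]
contact_force: [0.2, 0.2, 1.4]
gripper_width: 0.707
grasp_force: 0.0
```

>>> drive_tool:
  commands:
    - {"hand":0,"translation":[0,0,0],"angular":[0,0,0]}
    - {"hand":0,"translation":[0,0,0],"angular":[0,0,0]}
    - {"hand":0,"translation":[0,0,0],"angular":[0,0,0]}
    - {"hand":0,"translation":[0,0,0],"angular":[0,0,0]}
    - {"hand":0,"translation":[0,0,0],"angular":[0,0,0]}
    - {"hand":0,"translation":[0,0,40],"angular":[0,0,0]}
    - {"hand":0,"translation":[0,0,90],"angular":[0,0,0]}
    - {"hand":0,"translation":[0,0,130],"angular":[0,0,0]}
    - {"hand":0,"translation":[0,0,130],"angular":[0,0,0]}
    - {"hand":0,"translation":[0,0,130],"angular":[0,0,0]}
    - {"hand":0,"translation":[0,0,130],"angular":[0,0,0]}

```text
t: 17.5
eef_pos: [0.6303, -0.0378, 0.1473]
tool_rot: [-0.001, 0.679, 0.735, -0.001]
contact_force: [-0.5, -0.8, -4.3]
gripper_width: 0.216
grasp_force: 98.6
```

```bash
python3 - <<'E'
from h import *
o=bot.get_obs(); print(o['t'],o['eef_pos'],o['tool_rot'],o['gripper_width'],wrench(30))
print(bot.get_obs()['eef_pos'])
E
```

```text
17.5 [ 0.63025753 -0.03780538  0.14734646] [-0.00130967  0.67855519  0.73454725 -0.0012149 ] 0.21624074341368715 (array([ 0.105,  0.065, -3.315]), array([ 0.1589,  0.0196, -0.0048]))
[ 0.63164383 -0.03808317  0.14931147]
```

>>> drive_tool:
  commands:
    - {"hand":0,"translation":[-60,0,20],"angular":[0,0,-0.014]}
    - {"hand":0,"translation":[-110,-30,20],"angular":[0,0,-0.014]}
    - {"hand":0,"translation":[-150,-70,20],"angular":[0,0,-0.014]}
    - {"hand":0,"translation":[-163,-120,20],"angular":[0,0,-0.014]}
    - {"hand":0,"translation":[-163,-165,20],"angular":[0,0,-0.014]}
    - {"hand":0,"translation":[-163,-195,10],"angular":[0,0,-0.014]}
    - {"hand":0,"translation":[-163,-195,-15],"angular":[0,0,-0.014]}
    - {"hand":0,"translation":[-163,-195,-30],"angular":[0,0,-0.014]}
    - {"hand":0,"translation":[-163,-195,-30],"angular":[0,0,-0.014]}
    - {"hand":0,"translation":[-163,-195,-30],"angular":[0,0,-0.014]}

```text
t: 20.25
eef_pos: [0.4692, -0.2329, 0.1199]
tool_rot: [0.0, 0.683, 0.73, 0.0]
contact_force: [0.5, -0.7, -3.4]
gripper_width: 0.214
grasp_force: 98.9
```

```bash
python3 - <<'E'
from h import *
o=bot.get_obs(); print(o['t'],o['eef_pos'],o['tool_rot'])
a=snap('scene','s6.png'); m=bot.camera_model('wrist'); w=snap('wrist','w6.png'); b=snap('side','d6.png')
t=[cv2.resize(a[240:330,290:410],(400,300),interpolation=3),cv2.resize(b[230:320,290:410],(400,300),interpolation=3)]
cv2.imwrite('pics/c6.png',np.vstack([np.hstack(t),cv2.resize(w[60:390,120:560],(800,600))[:300] if 0 else cv2.resize(w[120:320,100:640],(800,296))])[:,:,::-1])
E
```

```text
20.25 [ 0.46920227 -0.23286541  0.11988889] [3.56981721e-04 6.83458042e-01 7.29989676e-01 2.25444540e-04]
```

View pics/c6.png

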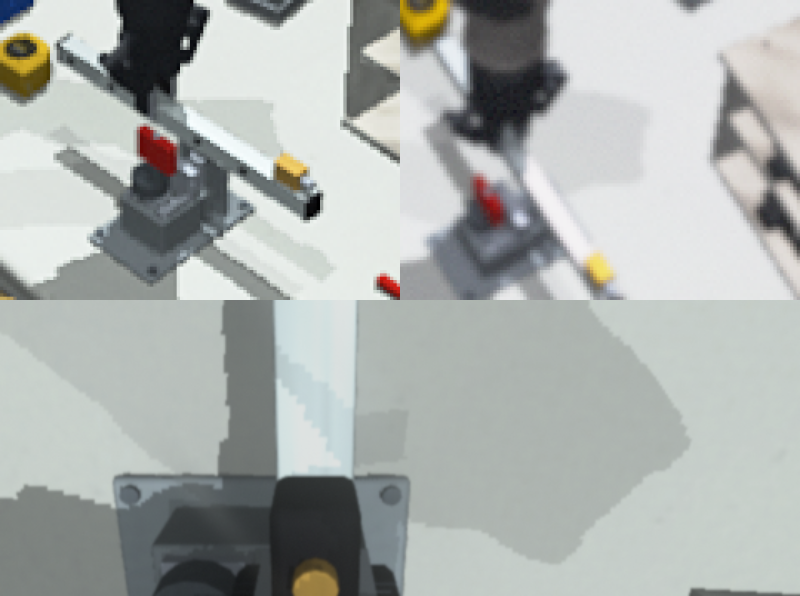

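The boom hangs over the ridge between the cheek and the fin, brass end toward -y, with no contact. Lowering now.

>>> drive_tool:
  commands:
    - {"hand":0,"translation":[-1,0,-12],"angular":[0,0,0]}
    - {"hand":0,"translation":[-1,0,-24],"angular":[0,0,0]}
    - {"hand":0,"translation":[-1,0,-28],"angular":[0,0,0]}
    - {"hand":0,"translation":[-1,0,-30],"angular":[0,0,0]}
    - {"hand":0,"translation":[-1,0,-30],"angular":[0,0,0]}
    - {"hand":0,"translation":[-1,0,-30],"angular":[0,0,0]}

```text
t: 21.15
eef_pos: [0.4673, -0.2323, 0.0903]
tool_rot: [-0.001, 0.684, 0.73, 0.001]
contact_force: [-6.1, 7.7, 19.0]
gripper_width: 0.209
grasp_force: 101.1
```

```bash
python3 - <<'E'
from h import *
o=bot.get_obs(); print(o['t'],o['eef_pos'],o['tool_rot'],wrench(8))
E
```

```text
21.15 [ 0.46727005 -0.23227214  0.09030126] [-1.12777250e-03  6.83859289e-01  7.29612764e-01  6.44926995e-04] (array([-6.53 ,  6.841, 17.77 ]), array([ 0.774 ,  1.4656, -0.2199]))
```

>>> drive_tool:
  commands:
    - {"hand":0,"translation":[0,0,1],"angular":[0,0,0]}
    - {"hand":0,"translation":[0,0,1],"angular":[0,0,0]}
    - {"hand":0,"translation":[0,0,1],"angular":[0,0,0]}

```text
t: 21.92
eef_pos: [0.4673, -0.2325, 0.0906]
tool_rot: [-0.001, 0.684, 0.73, 0.0]
contact_force: [-3.4, 3.7, 8.4]
gripper_width: 0.21
grasp_force: 99.9
```

```bash
python3 - <<'E'
from h import *
o=bot.get_obs(); print(o['t'],o['eef_pos'],o['tool_rot'],wrench(6))
E
```

```text
21.925 [ 0.46734808 -0.23252476  0.09061846] [-8.04265398e-04  6.83814948e-01  7.29654969e-01  3.11186795e-04] (array([-3.722,  4.481,  7.944]), array([ 0.5822,  0.8177, -0.1849]))
```

>>> drive_tool:
  commands:
    - {"hand":0,"translation":[0,0,1],"angular":[0,0,0]}
    - {"hand":0,"translation":[0,0,1],"angular":[0,0,0]}
    - {"hand":0.28,"translation":[0,0,1],"angular":[0,0,0]}
    - {"hand":0.32,"translation":[0,0,1],"angular":[0,0,0]}
    - {"hand":0.36,"translation":[0,0,1],"angular":[0,0,0]}
    - {"hand":0.4,"translation":[0,0,1],"angular":[0,0,0]}
    - {"hand":0.42,"translation":[0,0,1],"angular":[0,0,0]}

```text
t: 23.1
eef_pos: [0.4677, -0.2331, 0.0913]
tool_rot: [0.0, 0.684, 0.73, 0.0]
contact_force: [-0.0, 0.7, -0.4]
gripper_width: 0.422
grasp_force: 0.0
```

```bash
python3 - <<'E'
from h import *
o=bot.get_obs(); print(o['t'],o['eef_pos'],o['contact_force'],o['gripper_width'])
a=snap('scene','s7.png'); w=snap('wrist','w7.png'); b=snap('side','d7.png')
t=[cv2.resize(a[240:330,290:410],(400,300),interpolation=3),cv2.resize(b[230:320,290:410],(400,300),interpolation=3)]
cv2.imwrite('pics/c7.png',np.vstack([np.hstack(t),cv2.resize(w[120:320,100:640],(800,296))])[:,:,::-1])
E
```

```text
23.1 [ 0.46769121 -0.23312751  0.09134516] [-0.02198383  0.71638936 -0.44605446] 0.42214455439405585
```

View pics/c7.png

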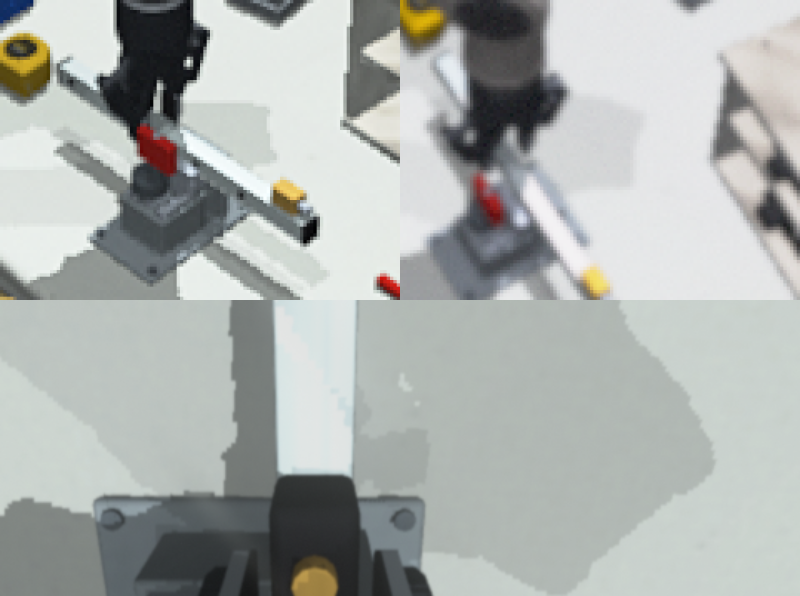

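It rests on the ridge with the fingers open around it; the box is at the same wrist pixel as in the level grip. I'll confirm numerically and let it sit.

>>> drive_tool:
  commands:
    - {"hand":0.42,"translation":[0,0,0],"angular":[0,0,0]}
    - {"hand":0.42,"translation":[0,0,0],"angular":[0,0,0]}
    - {"hand":0.42,"translation":[0,0,0],"angular":[0,0,0]}
    - {"hand":0.42,"translation":[0,0,0],"angular":[0,0,0]}
    - {"hand":0.42,"translation":[0,0,0],"angular":[0,0,0]}
    - {"hand":0.42,"translation":[0,0,0],"angular":[0,0,0]}
    - {"hand":0.42,"translation":[0,0,0],"angular":[0,0,0]}
    - {"hand":0.42,"translation":[0,0,0],"angular":[0,0,0]}

```text
t: 24.25
eef_pos: [0.4677, -0.2331, 0.0913]
tool_rot: [-0.0, 0.684, 0.73, 0.0]
contact_force: [0.1, 0.2, -0.1]
gripper_width: 0.419
grasp_force: 0.0
```

```bash
python3 - <<'E'
from h import *
o=bot.get_obs(); print(o['t'],o['contact_force'],o['grasp_force'])
a=snap('scene','s8.png'); w=snap('wrist','w8.png')
for n in 'sw':
    x,y=[cv2.imread(f'pics/{n}{k}.png').astype(int) for k in (7,8)]
    D=abs(x-y).max(2)>40; ys,xs=np.nonzero(D); print(n,D.sum(),(xs.min(),xs.max(),ys.min(),ys.max()) if len(xs) else '')
S=bot.camera_model('scene')
R=np.array([.4714,-.2832]);u=np.array([-.066,.998]);v=np.array([.998,.066])
def end(y,z,tilt=0): 
    p=R+u*(y+10); return proj(S,[*p,.07+z+tilt*(y+10)]).round(1)
for t in (-.1,-.05,0,.05,.1): print(t,'-end mid',end(-170,.0125,t),'+end mid',end(170,.0125,t),'brass top',end(-140,.047,t))
im=cv2.imread('pics/s8.png')
for nme in ('s8','s6'):
    im=cv2.imread(f'pics/{nme}.png'); sub=im[285:325,370:400].max(2); ys,xs=np.nonzero(sub<60); print(nme,'dark cap',xs.mean()+370,ys.mean()+285,len(xs))
    hsv=cv2.cvtColor(im,cv2.COLOR_BGR2HSV)[280:320,360:395]; ys,xs=np.nonzero((hsv[...,1]>120)&(hsv[...,0]>12)&(hsv[...,0]<30)); print('brass',xs.mean()+360,ys.mean()+280)
E
```

```text
24.25 [ 0.07835543  0.17420087 -0.14026728] 0.0
s 29 (np.int64(191), np.int64(383), np.int64(86), np.int64(331))
w 38 (np.int64(251), np.int64(259), np.int64(78), np.int64(201))
-0.1 -end mid [-262.4  -44.2] +end mid [-243.1  -33.7] brass top [-264.7  -45.3]
-0.05 -end mid [-293.1  -94.5] +end mid [-271.8  -81.8] brass top [-295.6  -95.8]
0 -end mid [-326.9 -150.2] +end mid [-303.4 -134.9] brass top [-329.7 -151.8]
0.05 -end mid [-364.6 -212.1] +end mid [-338.4 -193.8] brass top [-367.7 -214.1]
0.1 -end mid [-406.8 -281.5] +end mid [-377.4 -259.3] brass top [-410.3 -283.9]
s8 dark cap 382.4 308.55 20
brass 375.5 297.9642857142857
s6 dark cap 383.4761904761905 301.3809523809524 21
brass 376.47457627118644 290.91525423728814
```

```bash
python3 - <<'E'
from h import *
S=bot.camera_model('scene')
R=np.array([.4714,-.2832]);u=np.array([-.066,.998])
def end(y,z,t,dz=0): return proj(S,[*(R+u*(y+.01)),.07+dz+z+t*(y+.01)]).round(1)
for t,dz in ((0,.0305),(-.1,0),(-.05,0),(0,0),(.05,0),(.1,0)): print(t,dz,'-end',end(-.17,.0125,t,dz),'brass',end(-.14,.04,t,dz))
E
```

```text
0 0.0305 -end [383.7 302.9] brass [376.7 291.6]
-0.1 0 -end [383.5 306.4] brass [376.5 295.8]
-0.05 0 -end [383.4 308.3] brass [376.4 297.4]
0 0 -end [383.3 310.2] brass [376.4 299. ]
0.05 0 -end [383.2 312. ] brass [376.3 300.5]
0.1 0 -end [383.  313.9] brass [376.2 302. ]
```

The row shifts match a level drop and there was no motion for over 1 s, so the boom is balanced. Retreating upward and moving over the cam.

>>> drive_tool:
  commands:
    - {"hand":0.42,"translation":[0,0,25],"angular":[0,0,0]}
    - {"hand":0.42,"translation":[0,0,60],"angular":[0,0,0]}
    - {"hand":0.42,"translation":[0,0,100],"angular":[0,0,0]}
    - {"hand":0.42,"translation":[0,0,100],"angular":[0,0,0]}
    - {"hand":0.42,"translation":[-42,-53,100],"angular":[0,0,0]}
    - {"hand":0.42,"translation":[-42,-53,100],"angular":[0,0,0]}
    - {"hand":0.42,"translation":[-42,-53,100],"angular":[0,0,0]}
    - {"hand":0.42,"translation":[-42,-53,100],"angular":[0,0,0]}

```text
t: 25.35
eef_pos: [0.4263, -0.2849, 0.1908]
tool_rot: [-0.0, 0.683, 0.73, 0.0]
contact_force: [0.5, 0.3, -0.1]
gripper_width: 0.424
grasp_force: 0.0
```

```bash
python3 - <<'E'
from h import *
o=bot.get_obs(); print(o['t'],o['eef_pos'],o['q'],o['gripper_width'])
m=bot.camera_model('wrist'); im=snap('wrist','w9.png')
hsv=cv2.cvtColor(im,cv2.COLOR_RGB2HSV); M=((hsv[...,1]>150)&((hsv[...,0]<8)|(hsv[...,0]>172))).astype(np.uint8)
n,l,st,c=cv2.connectedComponentsWithStats(M); 
for i in np.argsort(-st[1:,4])[:3]+1: print(st[i],c[i])
for n in ('scene',):
    a=snap(n,'s9.png'); x=cv2.imread('pics/s8.png'); 
    hs=cv2.cvtColor(a[:,:,::-1],cv2.COLOR_BGR2HSV)[280:320,360:395]; ys,xs=np.nonzero((hs[...,1]>120)&(hs[...,0]>12)&(hs[...,0]<30)); print('brass',xs.mean()+360,ys.mean()+280)
e=o['eef_pos']; f=np.array([.4257,-.2860]);u=np.array([-.066,.998])*.023;v=np.array([.998,.066])*.006
print([proj(m,[*(f+i*u+j*v),.131]).round() for i,j in ((1,1),(1,-1),(-1,-1),(-1,1))])
E
```

```text
25.35 [ 0.42633567 -0.28494253  0.19081838] [-0.00251287  0.30588813  0.5692185   2.02381981 -0.21438421  0.86997212
  0.75178458] 0.423611198222125
[301 227  18  37 587] [309.51277683 243.28109029]
[418 423  16  27 189] [424.71957672 434.61904762]
[302 269   1   1   1] [302. 269.]
brass 375.6101694915254 297.9830508474576
[array([322., 227.]), array([301., 227.]), array([302., 298.]), array([321., 298.])]
```

>>> drive_tool:
  commands:
    - {"hand":0.42,"translation":[-1,-1,-40],"angular":[0,0,0]}
    - {"hand":0.42,"translation":[-1,-1,-74],"angular":[0,0,0]}
    - {"hand":0.42,"translation":[-1,-1,-74],"angular":[0,0,0]}
    - {"hand":0.42,"translation":[-1,-1,-74],"angular":[0,0,0]}
    - {"hand":0,"translation":[-1,-1,-74],"angular":[0,0,0]}
    - {"hand":0,"translation":[-1,-1,-74],"angular":[0,0,0]}
    - {"hand":0,"translation":[-1,-1,-74],"angular":[0,0,0]}
    - {"hand":0,"translation":[-1,-1,-74],"angular":[0,0,0]}
    - {"hand":0,"translation":[-1,-1,-74],"angular":[0,0,0]}
  force: 90

```text
t: 26.58
eef_pos: [0.4248, -0.2875, 0.1188]
tool_rot: [0.001, 0.684, 0.73, 0.0]
contact_force: [-3.9, 0.1, 8.4]
gripper_width: 0.122
grasp_force: 88.2
```

>>> drive_tool:
  commands:
    - {"hand":0,"translation":[0,0,0],"angular":[0,0,-0.15]}
    - {"hand":0,"translation":[0,0,0],"angular":[0,0,-0.3]}
    - {"hand":0,"translation":[0,0,0],"angular":[0,0,-0.4]}
    - {"hand":0,"translation":[0,0,0],"angular":[0,0,-0.4]}

```text
t: 27.08
eef_pos: [0.4241, -0.2875, 0.1188]
tool_rot: [-0.0, 0.816, 0.579, 0.0]
contact_force: [-6.1, 1.5, 12.3]
gripper_width: 0.12
grasp_force: 88.9
```

```bash
python3 - <<'E'
from h import *
o=bot.get_obs(); print(o['t'],o['eef_pos'],o['contact_force'],o['torque'],o['q'])
a=snap('scene','s10.png'); hs=cv2.cvtColor(a[:,:,::-1],cv2.COLOR_BGR2HSV)[280:320,360:395]; ys,xs=np.nonzero((hs[...,1]>120)&(hs[...,0]>12)&(hs[...,0]<30)); print('brass',xs.mean()+360,ys.mean()+280)
E
```

```text
27.075 [ 0.42407539 -0.2874747   0.11883333] [-6.08579998  1.48095361 12.28653514] [ 0.3312651   1.20957626 -0.11157588] [-0.01972376  0.44185145  0.62149064  2.08393733 -0.38450414  0.72800104
  0.51116583]
brass 375.5438596491228 298.0877192982456
```

>>> drive_tool:
  commands:
    - {"hand":0,"translation":[1,1,0],"angular":[0,0,-0.15]}
    - {"hand":0,"translation":[1,1,0],"angular":[0,0,-0.3]}
    - {"hand":0,"translation":[1,1,0],"angular":[0,0,-0.45]}
    - {"hand":0,"translation":[1,1,0],"angular":[0,0,-0.6]}
    - {"hand":0,"translation":[1,1,0],"angular":[0,0,-0.75]}
    - {"hand":0,"translation":[1,1,0],"angular":[0,0,-0.9]}
    - {"hand":0,"translation":[1,1,0],"angular":[0,0,-1.05]}
    - {"hand":0,"translation":[1,1,0],"angular":[0,0,-1.18]}
    - {"hand":0,"translation":[1,1,0],"angular":[0,0,-1.2]}
    - {"hand":0,"translation":[1,1,0],"angular":[0,0,-1.2]}
    - {"hand":0,"translation":[1,1,0],"angular":[0,0,-1.2]}

```text
t: 28.5
eef_pos: [0.4221, -0.2859, 0.1187]
tool_rot: [-0.002, 1.0, 0.019, -0.002]
contact_force: [-16.4, 5.3, 25.0]
gripper_width: 0.123
grasp_force: 92.8
```

```bash
python3 - <<'E'
from h import *
o=bot.get_obs(); print(o['t'],o['eef_pos'],o['tool_rot'],o['contact_force'],o['torque'])
n=o['tool_rot']; print('yaw',np.degrees(2*np.arctan2(n[2],n[1]))-90)
a=snap('scene','s11.png'); hs=cv2.cvtColor(a[:,:,::-1],cv2.COLOR_BGR2HSV)[280:320,360:395]; ys,xs=np.nonzero((hs[...,1]>120)&(hs[...,0]>12)&(hs[...,0]<30)); print('brass',xs.mean()+360,ys.mean()+280)
E
```

```text
28.5 [ 0.4221155  -0.28593139  0.11872586] [-0.00180117  0.99982021  0.01875939 -0.00209527] [-16.35234393   5.3458583   25.01478534] [0.90010277 3.158954   1.28602052]
yaw -87.85019803858727
brass 376.140350877193 298.1578947368421
```

>>> drive_tool:
  commands:
    - {"hand":0.4,"translation":[0,0,0],"angular":[0,0,0.02]}
    - {"hand":0.42,"translation":[0,0,0],"angular":[0,0,0.02]}
    - {"hand":0.42,"translation":[0,0,0],"angular":[0,0,0.02]}
    - {"hand":0.42,"translation":[0,0,40],"angular":[0,0,0.02]}
    - {"hand":0.42,"translation":[0,0,90],"angular":[0,0,0.02]}
    - {"hand":0.42,"translation":[0,40,140],"angular":[0,0,0.02]}
    - {"hand":0.42,"translation":[0,40,140],"angular":[0,0,0.02]}
    - {"hand":0.42,"translation":[0,40,140],"angular":[0,0,0.02]}
    - {"hand":0.42,"translation":[0,40,140],"angular":[0,0,0.02]}

```text
t: 29.68
eef_pos: [0.4245, -0.247, 0.2564]
tool_rot: [0.0, 1.0, 0.027, -0.001]
contact_force: [-0.2, -0.8, 0.1]
gripper_width: 0.422
grasp_force: 0.0
```

```bash
python3 - <<'E'
from h import *
o=bot.get_obs(); print(o['t'],o['eef_pos'],o['contact_force'])
a=snap('scene','s12.png'); hs=cv2.cvtColor(a[:,:,::-1],cv2.COLOR_BGR2HSV)[280:320,360:395]; ys,xs=np.nonzero((hs[...,1]>120)&(hs[...,0]>12)&(hs[...,0]<30)); print('brass',xs.mean()+360,ys.mean()+280)
S=bot.camera_model('scene'); W=bot.camera_model('wrist')
for m,im,w in ((S,a,(270,310,310,370)),(W,snap('wrist','w12.png'),(0,480,0,640))):
    hs=cv2.cvtColor(im,cv2.COLOR_RGB2HSV); M=((hs[...,1]>130)&((hs[...,0]<8)|(hs[...,0]>172))).astype(np.uint8)
    Z=np.zeros_like(M); Z[w[0]:w[1],w[2]:w[3]]=M[w[0]:w[1],w[2]:w[3]]
    n,l,st,c=cv2.connectedComponentsWithStats(Z); 
    for i in np.argsort(-st[1:,4])[:3]+1:
        ys,xs=np.nonzero(l==i); P=np.array([at_z(m,p,.131)[:2] for p in zip(xs,ys)],np.float32); print(st[i],cv2.minAreaRect(P))
E
```

```text
29.675 [ 0.42450412 -0.24702254  0.25642828] [-0.23685405 -0.77258984  0.05421631]
brass 376.42105263157896 298.140350877193
[332 278  11  14 104] ((0.417992502450943, -0.2987285852432251), (0.062164321541786194, 0.031562693417072296), 48.354068756103516)
[ 561   25   79   43 1243] ((0.5601261258125305, -0.4303928017616272), (0.059744834899902344, 0.010478377342224121), 75.53168487548828)
[ 544   76   96   22 1081] ((0.5338568687438965, -0.43057411909103394), (0.009543715976178646, 0.0633154958486557), 8.171975135803223)
[356 204  13  26 274] ((0.4355521500110626, -0.28501269221305847), (0.019739709794521332, 0.009213114157319069), 5.353339672088623)
```

```bash
python3 -c "
from station import bot
print(bot.hand_in())"
```

```text
the job is handed in; nothing more can be done
None
```

The boom was balanced on the ridge, clamped with the cam turned a full quarter turn, and the job handed in at about 30 s; level was confirmed from the images but shoe force was not measured, no verdict came back, and I viewed 11 pictures against the limit of 10.

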